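# Turn the shower stool's grey knob home in its keyed socket

## Robot

A 7-joint arm with a two-finger parallel gripper is mounted at the origin on the work surface. World frame = base frame: x ahead of the robot, y to its left, z up, the work surface at z = 0. Lengths are in mm, angles in rad, forces in N, time in s.
With the tool pointing down it reaches from about 350 to 900 mm from the base axis. Payload 8.1 kg.
Tool frame: the origin (TCP) lies midway between the tips of the shut fingers; the grasp point (between the pads) lies 19 mm behind it; z points along the fingers, y is the line along which they close (so a half turn about z gives the same grasp; the last joint's range is limited). The gripper opens to 92 mm and grips with 3 to 60 N. Pads are 19 mm wide; open, the fingers measure 130 mm over their backs; the gripper's body (75 mm by 190 mm) begins 47 mm behind the grasp point.
Start: joints at [1.013, 0.434, 0.025, 1.573, -0.012, 1.134, -0.075], TCP at [274.531, -561.493, 226.742] pointing down, gripper open.
Joint ranges: [-2.62, 2.62], [-0.44, 2.09], [-1.27, 1.32], [0.08, 2.57], [-1.32, 4.46], [0.12, 2], [-2.74, 2.74]. Speed limits (rad/s): [2.22, 2.22, 3.01, 3.01, 3.14, 3.14, 3.14].

## Interface

Orientations are given as a unit quaternion [w, x, y, z].
In Python, from plant import observe, optics, workorder gives the robot as it stands.
- The arm moves only by the tool step_arm, never from a script. Its arguments are lists of equal length, an entry for each row: "slide": the shift along the tool's x, y, z each as a share of 12 cm, from -1 to 1, a list of three; "dr": the turn, a rotation vector about the tool's x, y, z each as a share of 180 degrees, from -1 to 1, a list of three; "jaw": the closure, from -1 (fully open) to 1 (shut). In form: {"slide": [[x, y, z], ...], "dr": [[ax, ay, az], ...], "jaw": [jaw, ...]}. A call has 1 to 20 rows; each row is the pose to reach, as a shift and turn from the pose commanded when the call began, along the tool's axes at that moment, turning the shorter way round; what a row does not reach only later rows make up. A row lasts 1/12 s, in which the tool goes at most 41.7 mm and 7.16 degrees, less where a joint would pass 70% of its speed; a pose out of reach is approached as far as the arm can. A call with a number of a shift or a turn outside -1 to 1 is refused whole. A call with a gripper value outside its range is refused whole. The fingers move at their own pace and stop on an object; "squeeze" is the grip in N (left out, the last holds). Time passes only in rows, so rows that repeat a pose let the fingers close. It gives the time, the measured TCP pose, the force, the opening and the grip force at its end, in the units of the state.
- observe(): the state, without advancing time (a new reading comes with each control period).
- optics.read_camera(name): name is "scene" or "top" or "wrist"; returns the picture (420x560x3 uint8, blue, green, red); there is no depth.
- optics.get_calibration(name): a dict with "vfov" (degrees; the focal length in pixels is half the picture's height over the tangent of half this angle, whatever the lens; pixels are square), "cx", "cy" (the principal point, pixels), "extrinsics" (4x4, takes a point from camera to world coordinates). Camera axes: x right, y down, z forward; pixel columns grow to the right and rows downward; lengths in mm; the calibration is good to about 2 mm. A picture is of the moment at which its call begins: read the wrist's pose just before it. get_calibration takes no time and is no camera call; for the wrist camera it gives the pose at the moment of the call.
- workorder.job_done(): hands the job in; it is judged then, once.
Trained networks look in the newest picture that a camera, given by its name, has taken for a name from the list of things; names that differ only in an ending like _2 or _b are one class to them, and where a whole thing is asked for, a point or a joint stands for the part that bears it (a point fixed in the world has none). Each returns a list of dicts, best first, with "conf" (0 to 1); they miss things now and then, are a little off and sometimes report something else, mostly with a low value. They report only what shows in the picture. A call takes as long as a camera call. They do not tell look-alikes from the thing itself.
- optics.regions_of(camera, query): "mask" (420x560 bool, what is visible of it) and "point" ([column, row] in pixels, amid what is visible of it).
The state is a dict: "t": time; "joints": joint angles; "joint_vel": joint speeds; "effort": joint torques, N m; "tcp_pos": TCP position; "ee_rot": TCP orientation; "wrist_force": force on the tool from outside, world axes, zero at the start; "torque": the same for the moment, N m; "grip_width": finger opening in mm; "gripper_force": force on a finger pad.
Only numpy, scipy, OpenCV 4.12 (cv2) and the standard library are available. Lean on these libraries where they do the work, as an engineer would, in place of code of your own. Each camera call takes 0.05 s, during which the arm holds its last target. There are 200 camera calls.

## Task

The grey knob on the sage green shower stool seat was put back askew, so its two lugs are riding on the seat instead of sitting in their slot. Take it by its grip bar, press it down lightly and, without lifting it out of its socket, turn it until the lugs line up with the slot and it drops fully home; then let go. Leave the white knob, which is already home, and the glass tumbler where they are.

Things in the scene. Friction and masses are not known exactly. Their poses are not given: they have to be found in the camera images.
- knob_center (a point): Middle of the grey loose knob's grip bar: 50 mm long (x), 14 thick (y), 34 tall. 17 to 21 mm below: 36 mm disc; 21 to 33 below: lugs 52 long (x), 12 wide; below: 14 mm pilot pin, 24 long, which stays in the socket's bore and centres it. Lugs start on the seat's top, 30 degrees or more off the slot (point 33 mm above the top); lined up, it drops 12 mm, disc on seat. Stiff fingers must push it down.
- socket (a point): Mouth centre of the grey knob's socket, on the level top of the sage green seat panel (260 x 160 x 43 mm, fixed on the bench). z is up. Slot: 60 mm long along x (the panel's long side), 22 wide, 13 deep, 16.5 mm bore below it. Lugs enter within about 10 degrees of the slot, either way round (a half turn is the same). The white knob's socket is 130 mm away along -x.
- white_knob_center (a point): Middle of the grip bar of a loose white knob of the same shape, already home in the seat's other socket (point 21 mm above the seat's top). Each knob weighs about 70 g. Not to be moved.
- tumbler_center (a point): Clear glass tumbler, 72 mm across, 100 mm tall, standing on the bench; point on its axis, half-way up. Not to be moved.
Not all that is in view belongs to the job. Of the things that look like the part that bears knob_center, the smaller one is meant.

How it is judged:
By the outcome, as a careful person would: the job done as asked, in the order asked, and still so for the second after the job is handed in, with the robot touching nothing.
It also fails if it takes over 32 s, if anything falls off the work surface, if the arm or the gripper's body presses on something with over 40 N, if the wrist force passes 120 N, or if a joint passes its speed limit or range.

## Working session

There is one attempt and no reset: what is moved stays moved. The work goes in short steps, Python scripts to look and compute and a tool call to move; the robot and the scene stay as the last step left them, time stands still between calls to the robot, and variables do not carry over. Pictures are saved under pics/ and viewed, at most 10 in all, crops included, and the job is handed in when it is done.

Besides the shell and the picture viewer there is one more tool, called after "Request:" by a JSON object that holds its "op" and its "data", one argument or row to a line. step_arm: Moves the arm, as the interface text tells. Its arguments: {"type":"object","properties":{"slide":{"type":"array"},"dr":{"type":"array"},"jaw":{"type":"array"},"squeeze":{"type":"number"}},"required":["slide","dr","jaw"]}

```bash
mkdir -p pics; cat > h.py <<'E'
import numpy as np, cv2
from plant import observe, optics, workorder
from scipy.spatial.transform import Rotation as R
def cal(n):
    c=optics.get_calibration(n); f=210/np.tan(np.radians(c["vfov"])/2)
    return f,c["cx"],c["cy"],np.array(c["extrinsics"],float)
def at_z(c,p,z):
    f,cx,cy,E=c; d=E[:3,:3]@np.array([(p[0]-cx)/f,(p[1]-cy)/f,1]); o=E[:3,3]
    return o+d*(z-o[2])/d[2]
def proj(c,P):
    f,cx,cy,E=c; q=E[:3,:3].T@(np.array(P)-E[:3,3]); return np.array([cx+f*q[0]/q[2],cy+f*q[1]/q[2]])
E
python3 - <<'E'
from h import *
s=observe(); print({k:np.round(v,3) for k,v in s.items()})
ims=[]
for n in ["scene","top"]:
    im=optics.read_camera(n); cv2.imwrite(f"pics/{n}0.png",im)
    c=cal(n); print(n,c[0],np.round(c[3],3).tolist())
    for q in ["knob_center","white_knob_center","tumbler_center","socket"]:
        for r in optics.regions_of(n,q)[:4]:
            print(n,q,round(r["conf"],2),np.round(r["point"],1),r["mask"].sum(),np.round(at_z(c,r["point"],60),0))
E
```

```text
{'t': np.float64(0.0), 'joints': array([ 1.013,  0.435,  0.025,  1.574, -0.012,  1.134, -0.075]), 'joint_vel': array([ 0.   ,  0.001,  0.002,  0.   ,  0.002, -0.   , -0.001]), 'effort': array([-1.0000e-03, -6.6785e+01,  9.8500e-01, -3.1447e+01, -6.1000e-02,
        4.3000e-02,  0.0000e+00]), 'tcp_pos': array([ 274.262, -561.026,  225.93 ]), 'ee_rot': array([-0.001,  0.974,  0.225, -0.   ]), 'wrist_force': array([-0.508,  0.426,  0.35 ]), 'torque': array([ 0.032, -0.023, -0.033]), 'gripper_force': np.float64(0.0), 'grip_width': np.float64(92.383)}
scene 542.5651098115145 [[0.767, 0.446, -0.461, 1146.326], [0.642, -0.539, 0.546, -727.265], [-0.005, -0.715, -0.7, 994.505], [0.0, 0.0, 0.0, 1.0]]
scene knob_center 0.83 [290.9 177.8] 335 [477. 111.  60.]
scene knob_center 0.65 [335.4 155.6] 469 [512. 261.  60.]
scene white_knob_center 0.83 [320.2 205.7] 316 [599.  76.  60.]
scene tumbler_center 0.79 [111.3 314.4] 1651 [ 461. -456.   60.]
scene socket 0.81 [306.2 205.3] 5057 [571.  55.  60.]
top 458.4766194504887 [[-0.029, -0.983, 0.18, 330.51], [-0.999, 0.032, 0.014, -12.133], [-0.019, -0.179, -0.984, 1355.87], [0.0, 0.0, 0.0, 1.0]]
top knob_center 0.5 [246.7 246.1] 159 [476.  97.  60.]
top white_knob_center 0.56 [250.2 201.5] 185 [605.  85.  60.]
top tumbler_center 0.74 [444.  247.8] 713 [ 454. -459.   60.]
top socket 0.81 [251.  227.4] 4719 [529.  84.  60.]
```

View pics/scene0.png

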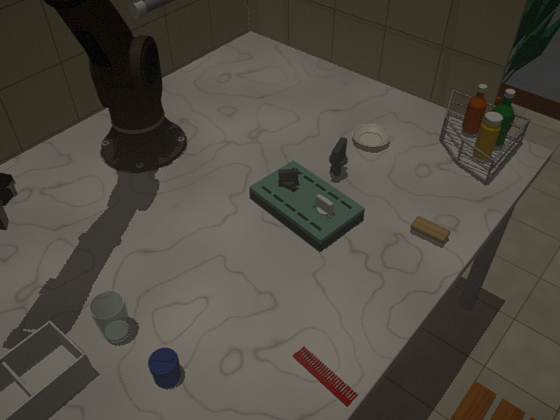

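View pics/top0.png

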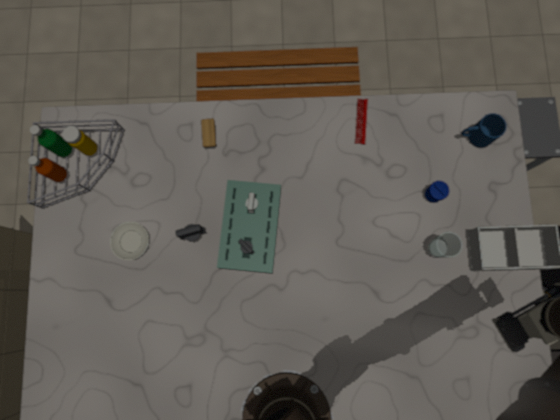

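Scene: seat at (306,205), with the grey knob at (289,178) and the white knob at (323,205). The larger look-alike stands off the seat at (338,156), and the tumbler (110,315) is far away. I'll move over the seat and look with the wrist camera.

Request:
{"op": "step_arm", "data": {
  "slide": [
    [0.78, -0.83, 0],
    [0.78, -0.83, 0],
    [0.78, -0.83, 0],
    [0.78, -0.83, 0],
    [0.78, -0.83, 0]
  ],
  "dr": [
    [0, 0, 0],
    [0, 0, 0],
    [0, 0, 0],
    [0, 0, 0],
    [0, 0, 0]
  ],
  "jaw": [-1, -1, -1, -1, -1]
}}

```text
t: 0.92
tcp_pos: [316.9, -427.1, 227.2]
ee_rot: [-0.0, 0.974, 0.228, 0.001]
wrist_force: [-0.4, -1.1, 0.7]
grip_width: 92.0
gripper_force: 0.0
```

Request:
{"op": "step_arm", "data": {
  "slide": [
    [0.78, -0.83, 0],
    [0.78, -0.83, 0],
    [0.78, -0.83, 0],
    [0.78, -0.83, 0],
    [0.78, -0.83, 0]
  ],
  "dr": [
    [0, 0, 0],
    [0, 0, 0],
    [0, 0, 0],
    [0, 0, 0],
    [0, 0, 0]
  ],
  "jaw": [-1, -1, -1, -1, -1]
}}

```text
t: 1.33
tcp_pos: [356.6, -297.9, 227.1]
ee_rot: [-0.0, 0.974, 0.228, 0.0]
wrist_force: [-0.5, -0.2, -0.1]
grip_width: 91.5
gripper_force: 0.0
```

Request:
{"op": "step_arm", "data": {
  "slide": [
    [0.78, -0.83, 0],
    [0.78, -0.83, 0],
    [0.78, -0.83, 0],
    [0.78, -0.83, 0],
    [0.78, -0.83, 0]
  ],
  "dr": [
    [0, 0, 0],
    [0, 0, 0],
    [0, 0, 0],
    [0, 0, 0],
    [0, 0, 0]
  ],
  "jaw": [-1, -1, -1, -1, -1]
}}

```text
t: 1.75
tcp_pos: [397.0, -168.2, 227.1]
ee_rot: [0.0, 0.974, 0.227, 0.001]
wrist_force: [0.6, -0.5, -0.4]
grip_width: 91.8
gripper_force: 0.0
```

Request:
{"op": "step_arm", "data": {
  "slide": [
    [0.78, -0.83, 0],
    [0.78, -0.83, 0],
    [0.78, -0.83, 0],
    [0.78, -0.83, 0],
    [0.78, -0.83, 0]
  ],
  "dr": [
    [0, 0, 0],
    [0, 0, 0],
    [0, 0, 0],
    [0, 0, 0],
    [0, 0, 0]
  ],
  "jaw": [-1, -1, -1, -1, -1]
}}

```text
t: 2.17
tcp_pos: [437.7, -38.0, 227.0]
ee_rot: [-0.0, 0.974, 0.227, 0.001]
wrist_force: [0.1, -0.3, 0.3]
grip_width: 91.9
gripper_force: 0.0
```

```bash
python3 - <<'E'
from h import *
c=cal("wrist"); im=optics.read_camera("wrist"); cv2.imwrite("pics/w1.png",im)
print(c[0],np.round(c[3],3).tolist(), observe()["tcp_pos"])
for q in ["knob_center","white_knob_center","socket"]:
    for r in optics.regions_of("wrist",q)[:4]:
        print(q,round(r["conf"],2),np.round(r["point"],1),r["mask"].sum(),np.round(at_z(c,r["point"],76),0))
E
```

```text
293.80573371974265 [[0.441, -0.857, -0.266, 509.517], [-0.897, -0.422, -0.131, -3.076], [-0.0, 0.297, -0.955, 384.606], [0.0, 0.0, 0.0, 1.0]] [436.83121019 -40.2422533  226.70468372]
knob_center 0.87 [53.9  2.4] 496 [509. 221.  76.]
knob_center 0.6 [174.4 102.5] 1636 [477.  94.  76.]
white_knob_center 0.9 [236.5   4.2] 402 [581.  72.  76.]
socket 0.85 [206.   73.4] 25858 [515.  76.  76.]
```

View pics/w1.png

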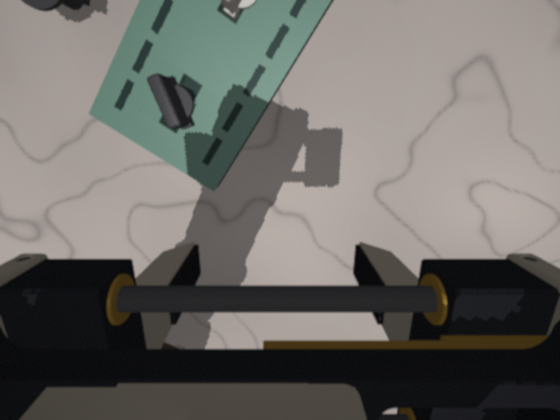

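The grey knob is at (172,100), its bar running from (155,75) to (185,125), and the white knob is at the top edge (240,5). I'll move closer so both knobs and the seat are in frame.

Request:
{"op": "step_arm", "data": {
  "slide": [
    [0.9, -0.55, -0.2],
    [0.9, -0.55, -0.2],
    [0.9, -0.55, -0.2],
    [0.9, -0.55, -0.2],
    [0.9, -0.55, -0.2],
    [0.9, -0.55, -0.2]
  ],
  "dr": [
    [0, 0, 0],
    [0, 0, 0],
    [0, 0, 0],
    [0, 0, 0],
    [0, 0, 0],
    [0, 0, 0]
  ],
  "jaw": [-1, -1, -1, -1, -1, -1]
}}

```text
t: 2.87
tcp_pos: [503.9, 65.5, 250.2]
ee_rot: [0.0, 0.974, 0.224, -0.001]
wrist_force: [-0.6, -0.5, -0.1]
grip_width: 91.4
gripper_force: 0.0
```

```bash
python3 - <<'E'
from h import *
c=cal("wrist"); im=optics.read_camera("wrist")
big=im.copy()
np.save("c2.npy",np.array(list(c[:3])+list(c[3].ravel()))); cv2.imwrite("pics/w2.png",im)
for q in ["knob_center","white_knob_center","socket"]:
    for r in optics.regions_of("wrist",q)[:4]:
        m=r["mask"].astype(np.uint8)
        z=43 if q=="socket" else 76 if q=="knob_center" else 64
        cs=max(cv2.findContours(m,0,2)[0],key=cv2.contourArea)
        rc=cv2.minAreaRect(cs); box=[np.round(at_z(c,p,z)[:2],0).tolist() for p in cv2.boxPoints(rc)]
        print(q,round(r["conf"],2),np.round(r["point"],1),m.sum(),np.round(at_z(c,r["point"],z),0),np.round(rc,0) if 0 else rc,box)
        cv2.drawContours(big,[cs],-1,(0,0,255),1)
cv2.imwrite("pics/w2m.png",big[0:330])
E
```

```text
knob_center 0.68 [123.8  95.9] 2985 [524. 254.  76.] ((120.61480712890625, 94.02983093261719), (102.37281799316406, 45.910926818847656), 22.69379425048828) [[497.0, 311.0], [545.0, 304.0], [552.0, 205.0], [502.0, 208.0]]
knob_center 0.64 [244.5 195.3] 976 [481.  95.  76.] ((242.7000274658203, 195.90000915527344), (48.746280670166016, 27.280029296875), 63.43495178222656) [[485.0, 128.0], [510.0, 109.0], [473.0, 64.0], [447.0, 84.0]]
white_knob_center 0.88 [302.8  98.8] 1098 [605.  82.  64.] ((301.441162109375, 98.76470947265625), (31.346452713012695, 49.894004821777344), 12.52880859375) [[575.0, 94.0], [625.0, 106.0], [633.0, 73.0], [583.0, 60.0]]
socket 0.92 [275.8 139.4] 26799 [552.  89.  43.] ((277.88232421875, 137.5294189453125), (144.05880737304688, 224.66314697265625), 30.963754653930664) [[421.0, 194.0], [678.0, 153.0], [674.0, -6.0], [394.0, 4.0]]
```

View pics/w2m.png

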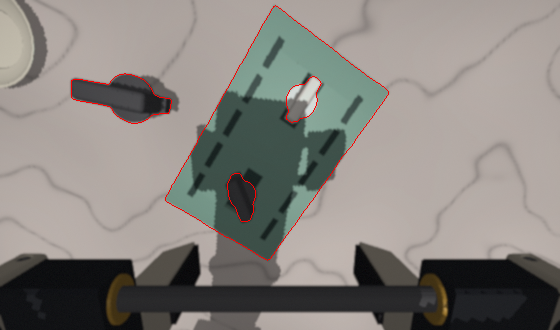

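The seat quad has corners at (275,6), (389,93), (268,260) and (165,199). The grey bar runs (238,175)→(245,220), with its slot showing beneath it, and the white bar lies along the seat's long axis. Next I'll fit the panel and view a rectified, contrast-stretched crop of the grey knob.

```bash
cat > fit.py <<'E'
from h import *
from scipy.optimize import least_squares
v=np.load("c2.npy"); c=(v[0],v[1],v[2],v[3:].reshape(4,4)); im=cv2.imread("pics/w2.png")
r=optics.regions_of("wrist","socket")[0]
m=r["mask"].astype(np.uint8); cs=cv2.convexHull(max(cv2.findContours(m,0,2)[0],key=cv2.contourArea))
q=cv2.approxPolyDP(cs,8,True)[:,0].astype(float); print("quad",q.tolist())
P=np.array([at_z(c,p,43)[:2] for p in q])
print("sides",[round(np.linalg.norm(P[i]-P[i-1]),1) for i in range(len(P))])
rc=cv2.minAreaRect(P.astype(np.float32)); print(rc)
# top-down ortho picture at bar top z=93 around the grey knob, 5 px/mm, +x right, +y up
def ortho(z,cx,cy,w=45,s=6):
    g=np.arange(-w,w,1/s); X,Y=np.meshgrid(cx+g,cy-g)
    f,ux,uy,E=c; Q=(np.stack([X,Y,np.full_like(X,z)],-1)-E[:3,3])@E[:3,:3]
    return cv2.remap(im,(ux+f*Q[...,0]/Q[...,2]).astype(np.float32),(uy+f*Q[...,1]/Q[...,2]).astype(np.float32),cv2.INTER_CUBIC)
o=ortho(93,477,92,w=33)
o2=ortho(43,477,92,w=33)
a=np.hstack([o,o2]).astype(float); a=np.clip(255*(a/110)**.6,0,255)
cv2.imwrite("pics/o2.png",a.astype(np.uint8))
E
python3 fit.py
```

```text
quad [[275.0, 5.0], [388.0, 94.0], [267.0, 260.0], [165.0, 197.0]]
sides [np.float64(255.4), np.float64(158.2), np.float64(256.6), np.float64(158.2)]
((539.072998046875, 90.3042221069336), (158.21481323242188, 257.94732666015625), 82.22575378417969)
```

View pics/o2.png

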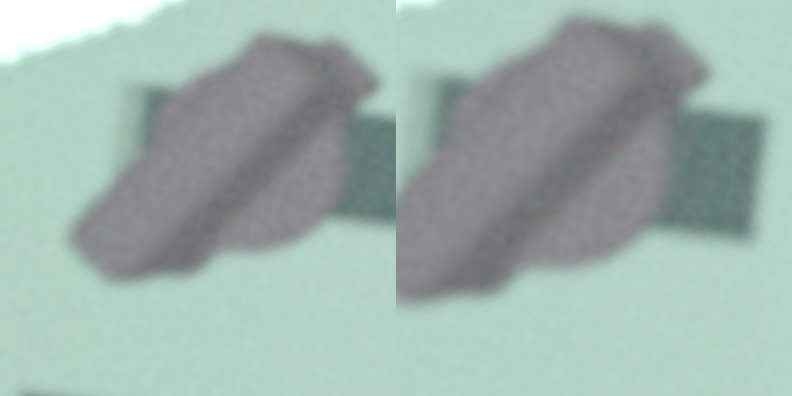

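```bash
cat > d.py <<'E'
from h import *
import sys
def go(x,y,z,yaw):
    s=observe(); q=s["ee_rot"]; r=R.from_quat(np.roll(q,-1)); M=r.as_matrix()
    d=M.T@(np.array([x,y,z])-s["tcp_pos"])/120
    t=R.from_euler("z",yaw,degrees=True)*R.from_euler("x",180,degrees=True)
    print("slide",d.round(3),"dr",((r.inv()*t).as_rotvec()/np.pi).round(4),"yaw",np.degrees(np.arctan2(M[1,0],M[0,0])).round(2),"z-axis",M[:,2].round(4))
    print(s["t"].round(2),s["tcp_pos"].round(1),s["joints"].round(2),s["wrist_force"].round(1),s["torque"].round(2),s["grip_width"].round(1),s["gripper_force"].round(1))
go(*map(float,sys.argv[1:]))
E
python3 d.py 475.3 99 110 45
```

```text
slide [-0.091 -0.351  1.172] dr [ 1.00e-04  2.00e-04 -1.06e-01] yaw 25.92 z-axis [-3.e-04 -7.e-04 -1.e+00]Traceback (most recent call last):
  File "d.py", line 9, in <module>
    go(*map(float,sys.argv[1:]))
    ~~^^^^^^^^^^^^^^^^^^^^^^^^^^
  File "d.py", line 8, in go
    print(s["t"].round(2),s["tcp_pos"].round(1),s["joints"].round(2),s["wrist_force"].round(1),s["torque"].round(2),s["grip_width"].round(1),s["gripper_force"].round(1))
          ^^^^^^^^^^^^
AttributeError: 'float' object has no attribute 'round'
```

Request:
{"op": "step_arm", "data": {
  "slide": [
    [-0.09, -0.35, 0.5],
    [-0.09, -0.35, 0.95],
    [-0.09, -0.35, 0.95],
    [-0.09, -0.35, 0.95],
    [-0.09, -0.35, 0.95],
    [-0.09, -0.35, 0.95],
    [-0.09, -0.35, 0.95]
  ],
  "dr": [
    [0, 0, -0.03],
    [0, 0, -0.07],
    [0, 0, -0.106],
    [0, 0, -0.106],
    [0, 0, -0.106],
    [0, 0, -0.106],
    [0, 0, -0.106]
  ],
  "jaw": [-1, -1, -1, -1, -1, -1, -1]
}}

```text
t: 3.7
tcp_pos: [477.9, 100.3, 139.1]
ee_rot: [0.001, 0.924, 0.382, 0.002]
wrist_force: [-0.2, -0.4, -0.0]
grip_width: 91.5
gripper_force: 0.0
```

```bash
sed -i 's/^    print(s\["t"\].*/    print(*[np.round(s[k],2) for k in ["t","tcp_pos","joints","wrist_force","torque","grip_width","gripper_force"]])/' d.py; python3 d.py 475.3 99 66 45
python3 - <<'E'
from h import *
c=cal("wrist"); im=optics.read_camera("wrist").copy()
for yaw in [45]:
  u=np.array([np.cos(np.radians(yaw)),np.sin(np.radians(yaw)),0]); n=np.array([-u[1],u[0],0])
  p=[tuple(int(round(t)) for t in proj(c,np.array([475.3,99,93])+25*a*u+7*b*n)) for a,b in [(1,1),(1,-1),(-1,-1),(-1,1)]]
  cv2.polylines(im,[np.array(p)],True,(0,0,255),1)
cv2.imwrite("pics/w3.png",cv2.convertScaleAbs(im,alpha=1.6))
E
```

```text
slide [-0.025 -0.009  0.609] dr [ 0.0008 -0.001  -0.0006] yaw 44.9 z-axis [ 3.9e-03  5.0e-04 -1.0e+00]
3.7 [477.95 100.34 139.08] [ 0.04  0.36 -0.45  1.98  0.21  0.84 -1.31] [-0.19 -0.42 -0.01] [-0.05 -0.05 -0.03] 91.47 0.0
```

View pics/w3.png

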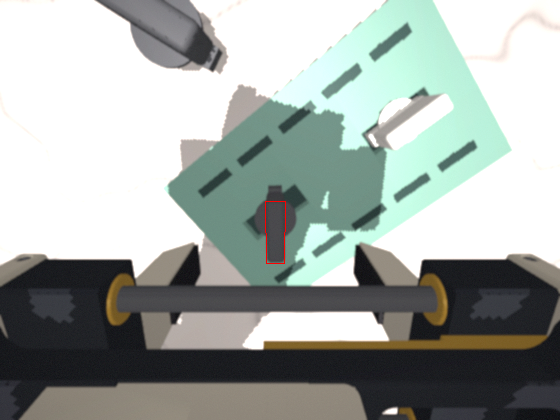

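The outline fits the bar at (275,232), upright between the fingers, so position and yaw are right. I'll descend and close.

Request:
{"op": "step_arm", "data": {
  "slide": [
    [-0.01, -0.01, 0.25],
    [-0.01, -0.01, 0.45],
    [-0.01, -0.01, 0.6],
    [-0.01, -0.01, 0.6],
    [-0.01, -0.01, 0.6],
    [-0.01, -0.01, 0.6]
  ],
  "dr": [
    [0, 0, 0],
    [0, 0, 0],
    [0, 0, 0],
    [0, 0, 0],
    [0, 0, 0],
    [0, 0, 0]
  ],
  "jaw": [-1, -1, -1, -1, -1, -1],
  "squeeze": 30
}}

```text
t: 4.25
tcp_pos: [475.5, 100.8, 66.4]
ee_rot: [0.0, 0.924, 0.383, 0.001]
wrist_force: [0.2, -0.6, 0.3]
grip_width: 92.2
gripper_force: 0.0
```

```bash
python3 d.py 475.3 99 65 45
```

```text
slide [-0.012  0.01   0.012] dr [ 0.0005 -0.0007  0.0005] yaw 45.08 z-axis [ 2.5e-03  4.0e-04 -1.0e+00]
4.25 [475.47 100.84  66.39] [-0.    0.46 -0.41  2.06  0.29  0.68 -1.39] [ 0.17 -0.6   0.29] [-0.05  0.05  0.01] 92.2 0.0
```

Request:
{"op": "step_arm", "data": {
  "slide": [
    [-0.01, 0.01, 0.01],
    [-0.01, 0.01, 0.01],
    [-0.01, 0.01, 0.01],
    [-0.01, 0.01, 0.01],
    [-0.01, 0.01, 0.01],
    [-0.01, 0.01, 0.01],
    [-0.01, 0.01, 0.01],
    [-0.01, 0.01, 0.01],
    [-0.01, 0.01, 0.01],
    [-0.01, 0.01, 0.01]
  ],
  "dr": [
    [0, 0, 0],
    [0, 0, 0],
    [0, 0, 0],
    [0, 0, 0],
    [0, 0, 0],
    [0, 0, 0],
    [0, 0, 0],
    [0, 0, 0],
    [0, 0, 0],
    [0, 0, 0]
  ],
  "jaw": [1, 1, 1, 1, 1, 1, 1, 1, 1, 1],
  "squeeze": 30
}}

```text
t: 5.08
tcp_pos: [474.1, 98.9, 63.5]
ee_rot: [-0.0, 0.923, 0.384, -0.0]
wrist_force: [-0.2, -0.2, 0.1]
grip_width: 29.7
gripper_force: 0.0
```

Request:
{"op": "step_arm", "data": {
  "slide": [
    [0, 0, 0],
    [0, 0, 0],
    [0, 0, 0],
    [0, 0, 0],
    [0, 0, 0],
    [0, 0, 0]
  ],
  "dr": [
    [0, 0, 0],
    [0, 0, 0],
    [0, 0, 0],
    [0, 0, 0],
    [0, 0, 0],
    [0, 0, 0]
  ],
  "jaw": [1, 1, 1, 1, 1, 1]
}}

```text
t: 5.58
tcp_pos: [474.1, 98.9, 63.5]
ee_rot: [0.0, 0.923, 0.384, 0.0]
wrist_force: [0.5, -0.1, -1.1]
grip_width: 13.6
gripper_force: 30.0
```

```bash
python3 d.py 475.3 99 63 45
```

```text
slide [0.008 0.006 0.004] dr [0.     0.     0.0007] yaw 45.13 z-axis [ 0. -0. -1.]
5.58 [474.11  98.86  63.52] [-0.    0.46 -0.41  2.06  0.29  0.67 -1.38] [ 0.48 -0.1  -1.07] [-0.04 -0.08 -0.02] 13.64 30.0
```

Request:
{"op": "step_arm", "data": {
  "slide": [
    [0, 0, 0.008],
    [0, 0, 0.016],
    [0, 0, 0.016]
  ],
  "dr": [
    [0, 0, 0],
    [0, 0, 0],
    [0, 0, 0]
  ],
  "jaw": [1, 1, 1]
}}

```text
t: 5.83
tcp_pos: [474.3, 98.9, 63.3]
ee_rot: [0.001, 0.923, 0.384, 0.0]
wrist_force: [-7.7, -2.1, 27.2]
grip_width: 13.9
gripper_force: 30.0
```

Request:
{"op": "step_arm", "data": {
  "slide": [
    [0, 0, -0.006],
    [0, 0, -0.006],
    [0, 0, -0.006],
    [0, 0, -0.006],
    [0, 0, -0.006],
    [0, 0, -0.006],
    [0, 0, -0.006],
    [0, 0, -0.006],
    [0, 0, -0.006],
    [0, 0, -0.006]
  ],
  "dr": [
    [0, 0, 0.02],
    [0, 0, 0.04],
    [0, 0, 0.06],
    [0, 0, 0.08],
    [0, 0, 0.1],
    [0, 0, 0.12],
    [0, 0, 0.14],
    [0, 0, 0.16],
    [0, 0, 0.18],
    [0, 0, 0.2]
  ],
  "jaw": [1, 1, 1, 1, 1, 1, 1, 1, 1, 1]
}}

```text
t: 6.67
tcp_pos: [475.1, 99.6, 63.1]
ee_rot: [-0.0, 0.997, 0.078, 0.001]
wrist_force: [0.1, 1.2, 5.2]
grip_width: 13.9
gripper_force: 30.0
```

```bash
python3 d.py 474.5 99 62.5 -7.8
```

```text
slide [-0.006  0.004  0.005] dr [-0.0003 -0.0007  0.0932] yaw 8.98 z-axis [ 2.2e-03  9.0e-04 -1.0e+00]
6.67 [475.11  99.58  63.12] [-0.13  0.44 -0.24  2.07  0.17  0.64 -1.9 ] [0.09 1.16 5.16] [ 0.29 -0.02  0.07] 13.87 30.0
```

Request:
{"op": "step_arm", "data": {
  "slide": [
    [0, 0, 0.005],
    [0, 0, 0.005],
    [0, 0, 0.005],
    [0, 0, 0.005],
    [0, 0, 0.005],
    [0, 0, 0.005]
  ],
  "dr": [
    [0, 0, 0.02],
    [0, 0, 0.04],
    [0, 0, 0.06],
    [0, 0, 0.08],
    [0, 0, 0.092],
    [0, 0, 0.092]
  ],
  "jaw": [1, 1, 1, 1, 1, 1]
}}

```text
t: 7.17
tcp_pos: [474.0, 98.9, 61.7]
ee_rot: [0.0, 0.998, -0.066, -0.0]
wrist_force: [-0.2, 0.4, -1.0]
grip_width: 14.0
gripper_force: 30.0
```

```bash
python3 d.py 474.5 99 51 -7.8
```

```text
slide [ 0.004 -0.001  0.089] dr [0.0001 0.     0.0016] yaw -7.52 z-axis [-2.e-04 -2.e-04 -1.e+00]
7.17 [473.99  98.94  61.65] [-0.19  0.44 -0.16  2.08  0.12  0.64 -2.14] [-0.15  0.38 -0.97] [0.   0.02 0.03] 14.05 30.0
```

Contact force is gone and the lugs are starting in. I'll press down gradually.

Request:
{"op": "step_arm", "data": {
  "slide": [
    [0, 0, 0.02],
    [0, 0, 0.04],
    [0, 0, 0.06],
    [0, 0, 0.075],
    [0, 0, 0.075],
    [0, 0, 0.075]
  ],
  "dr": [
    [0, 0, 0],
    [0, 0, 0],
    [0, 0, 0],
    [0, 0, 0],
    [0, 0, 0],
    [0, 0, 0]
  ],
  "jaw": [1, 1, 1, 1, 1, 1]
}}

```text
t: 7.67
tcp_pos: [473.9, 98.8, 52.5]
ee_rot: [0.0, 0.998, -0.065, -0.0]
wrist_force: [0.2, 0.1, -1.1]
grip_width: 14.0
gripper_force: 30.0
```

Request:
{"op": "step_arm", "data": {
  "slide": [
    [0, 0, 0.01],
    [0, 0, 0.02],
    [0, 0, 0.02],
    [0, 0, 0.02]
  ],
  "dr": [
    [0, 0, 0],
    [0, 0, 0],
    [0, 0, 0],
    [0, 0, 0]
  ],
  "jaw": [1, 1, 1, 1]
}}

```text
t: 8.0
tcp_pos: [474.3, 98.9, 51.3]
ee_rot: [-0.0, 0.998, -0.065, 0.0]
wrist_force: [-4.0, -1.9, 15.5]
grip_width: 13.2
gripper_force: 30.0
```

It is seated at z 51.3, exactly 12 mm down, and the disc bears at 15 N. I'll ease off, open and rise.

Request:
{"op": "step_arm", "data": {
  "slide": [
    [0, 0, -0.01],
    [0, 0, -0.01],
    [0, 0, -0.01],
    [0, 0, -0.01],
    [0, 0, -0.01],
    [0, 0, -0.01],
    [0, 0, -0.01],
    [0, 0, -0.01],
    [0, 0, -0.01],
    [0, 0, -0.01],
    [0, 0, -0.01],
    [0, 0, -0.01]
  ],
  "dr": [
    [0, 0, 0],
    [0, 0, 0],
    [0, 0, 0],
    [0, 0, 0],
    [0, 0, 0],
    [0, 0, 0],
    [0, 0, 0],
    [0, 0, 0],
    [0, 0, 0],
    [0, 0, 0],
    [0, 0, 0],
    [0, 0, 0]
  ],
  "jaw": [1, 1, -1, -1, -1, -1, -1, -1, -1, -1, -1, -1]
}}

```text
t: 9.0
tcp_pos: [474.1, 98.8, 51.5]
ee_rot: [0.0, 0.998, -0.065, 0.0]
wrist_force: [1.1, 0.1, 0.8]
grip_width: 76.0
gripper_force: 0.0
```

Request:
{"op": "step_arm", "data": {
  "slide": [
    [0, 0, -0.1],
    [0, 0, -0.3],
    [0, 0, -0.6],
    [0, 0, -0.9],
    [0, 0, -0.9],
    [0, 0, -0.9],
    [0, 0, -0.9]
  ],
  "dr": [
    [0, 0, 0],
    [0, 0, 0],
    [0, 0, 0],
    [0, 0, 0],
    [0, 0, 0],
    [0, 0, 0],
    [0, 0, 0]
  ],
  "jaw": [-1, -1, -1, -1, -1, -1, -1]
}}

```text
t: 9.58
tcp_pos: [473.8, 98.7, 159.3]
ee_rot: [0.0, 0.998, -0.065, 0.0]
wrist_force: [-0.6, 0.8, 0.3]
grip_width: 92.2
gripper_force: 0.0
```

```bash
python3 - <<'E'
from h import *
c=cal("wrist"); im=optics.read_camera("wrist").copy(); print(observe()["tcp_pos"],observe()["t"])
a=np.radians(-7.8); u=np.array([np.cos(a),np.sin(a),0]); n=np.array([-u[1],u[0],0])
for z,col in [(81,(0,0,255)),(93,(255,0,0))]:
  p=[tuple(int(round(t)) for t in proj(c,np.array([474.5,99,z])+25*i*u+7*j*n)) for i,j in [(1,1),(1,-1),(-1,-1),(-1,1)]]
  cv2.polylines(im,[np.array(p)],True,col,1)
cv2.imwrite("pics/w4.png",cv2.convertScaleAbs(im,alpha=1.6))
E
```

```text
[473.36519983  98.57390094 158.66778236] 9.6333
```

View pics/w4.png

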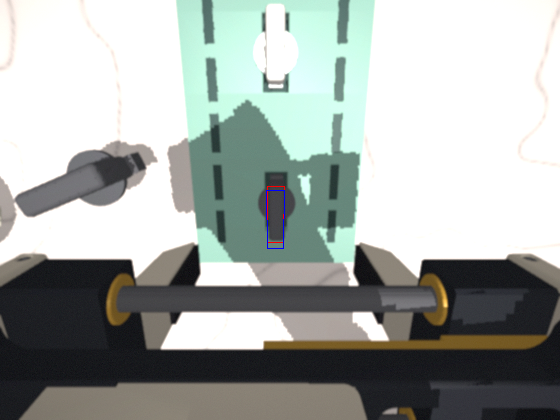

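The grey knob at (275,210) is aligned with its slot and matches the z = 81 (home) outline. The white knob at (276,50) is unmoved, and the gripper is clear.

```bash
python3 -c "
from plant import workorder; print(workorder.job_done())"
```

```text
the job is handed in; nothing more can be done
None
```

The grey knob was turned about 53 degrees into line with its slot, dropped the full 12 mm home and was released, without moving the white knob or touching the tumbler; the job was handed in at about 9.6 s.

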